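Wedge up a dropped drawer front

ROBOT

A 6-joint arm with a two-finger parallel gripper is mounted at the origin on the work surface. World frame = base frame: x ahead of the robot, y to its left, z up, the work surface at z = 0. Lengths are in m, angles in rad, forces in N, time in s.
With the tool pointing down it reaches from about 0.3 to 0.775 m from the base axis. Payload 14.6 kg.
Tool frame: the origin (TCP) lies at the very end of the fingers, on their centre line; the grasp point (between the pads) lies 19 mm behind it; z points along the fingers, y is the line along which they close (so a half turn about z gives the same grasp; the last joint's range is limited). The gripper opens to 94 mm and grips with 3 to 60 N. Pads are 16 mm wide; open, the fingers measure 119 mm over their backs; the gripper's body (75 mm by 177 mm) begins 78 mm behind the grasp point.
Start: joints at [1.065, 0.3, 1.521, -0, 1.321, -0.067], TCP at [0.234, 0.498, 0.205] pointing down, gripper open.
Joint ranges: [-3.03, 3.03], [-0.79, 2.21], [0.23, 2.52], [-1.04, 4.18], [0, 3.07], [-2.55, 2.55]. Speed limits (rad/s): [2.22, 2.22, 2.57, 3.14, 3.14, 3.14].

INTERFACE

Orientations are given as [roll, pitch, yaw] about the fixed x, y, z axes, in that order (R = Rz(yaw) Ry(pitch) Rx(roll)).
In Python, from station import ctrl gives the robot as it stands.
- The arm moves only by the shell command python3 -m pendant 'ROWS' [OPENING] [FORCE]. ROWS is JSON, a list of rows, each a list of 2 entries, a list of its own where there are three numbers: the shift along the world's x, y, z in cm, then the turn about the world's z in rad. A call has 1 to 20 rows; each row shifts and turns the commanded pose from where the row before left it; what a row does not reach is not made up. A row lasts 1/12 s, in which the tool goes at most 41.7 mm and 7.16 degrees, less where a joint would pass 70% of its speed; a pose out of reach is approached as far as the arm can. A call is refused whole if a number of a shift passes 4.17 or a number of a turn 0.125, either way. A call with a gripper value outside its range is refused whole. OPENING is the opening, from 0 (shut) to 1 (fully open), set as the call begins (- or left out, the last holds). The fingers move at their own pace and stop on an object; FORCE is the grip in N (left out, the last holds). Time passes only in rows, so rows that do not move let the fingers close. It gives the time, the measured TCP pose, the force, the opening and the grip force at its end, in the units of the state.
- ctrl.get_obs(): the state, without advancing time (a new reading comes with each control period).
- ctrl.camera(name): name is "scene" or "top" or "wrist"; returns a dict with "color" (400x640x3 uint8, red, green, blue), "intrinsics" (3x3 intrinsics, pixels), "camera_from_world" (4x4, takes a point from world to camera coordinates). Camera axes: x right, y down, z forward; pixel columns grow to the right and rows downward; lengths in m; the calibration is good to about 2 mm. A picture is of the moment at which its call begins. There is no depth.
- ctrl.hand_in(): hands the job in; it is judged then, once.
The state is a dict: "time_s": time; "qpos": joint angles; "joint_vel": joint speeds; "tau": joint torques, N m; "ee_pos": TCP position; "eef_rot": TCP orientation; "force": force on the tool from outside, world axes, zero at the start; "moment": the same for the moment, N m; "grip_width": finger opening in m; "grip_force": force on a finger pad.
Only numpy, scipy, OpenCV 4.12 (cv2) and the standard library are available. Lean on these libraries where they do the work, as an engineer would, in place of code of your own. Each camera call takes 0.05 s, during which the arm holds its last target. There are 200 camera calls.

TASK

The drawer front has dropped on its slotted screws and stands on the bench. Clear the loose screwdriver out of the way: lay it (do not drop it) flat in the open tool till beside the two tools there, in line with them and its blade pointing the same way, leaving everything else on the bench alone. Then push the long wooden wedge, flat on the bench, thin end first and square to the front, into the cut-out under the drawer front until the front just lifts off the bench, by 2 to 7 mm and never more, and finish still gripping the wedge there, so that a workmate can tighten the screws.

Things in the scene. Friction and masses are not known exactly. Their poses are not given: they have to be found in the camera images.
- unit: the drawer unit, a fixed open-topped plywood carcass 320 wide (its y), 220 deep (its x), 130 high; origin in the middle of its underside on the bench. Its loose front covers its -x face: the front's outer face lies at x = -128 of the unit. Its +x is the direction in which the wedge is pushed. Its bottom panel is 38 above the bench, so the space behind the cut-out is free to 200 deep
- front (a joint): lift of the drawer front in m: 0 standing on the bench, up to 0.012 at the end of its slots. The pine front is a board 320 wide, 18 thick, 122 high; it slides only up and down, weighs 0.3 to 0.65 kg, rubs a little (1.2 N) and drops again when it is not held up
- cutout (a point): middle of the top of the shallow cut-out in the front's lower edge, on the outer face; it rises with the front. The cut-out is 140 wide (along the front) and 12 high above the bench when the front is down; its upper edge is a half round of 9 radius, so its lowest line lies 9 behind the outer face
- wedge: loose plain beech wedge lying on the bench, 200 long, 30 wide, 0.07 to 0.12 kg; sole flat, upper side rising evenly from 4 thick at the thin end (x = +100) to 32.6 at the thick end (x = -100), 1 in 7. Origin in the middle of its sole, x towards the thin end, z up. The front starts to lift when about 56 of it are past the cut-out's lowest line and is up 4 mm at about 84 (wood gives up to 1 mm)
- wedge_tip (a point): middle of the wedge's thin end, on its sole
- screwdriver: the loose screwdriver, 190 long, lying in front of the cut-out with its tip towards it; wooden handle 95 long, 26 across (x = -95 to 0), steel blade 6 across (x = 0 to 95), 0.1 kg. Origin at mid length, on the bench side (axis 13 above it); x from handle to tip
- screwdriver_grip (a point): point on the screwdriver's axis in the handle, at x = -38, 13 above its underside
- screwdriver_tip (a point): tip of the screwdriver's blade, on its axis
- handle_end (a point): butt of the screwdriver's handle, on its axis
- till: tool till: fixed open plywood tray, outside 300 (its x) by 210 (its y) by 35 high, walls and floor 8 thick; origin in the middle of its underside. Two tools lie in its -y half, at y = -70 and -28, handles towards -x, blades towards +x; the free room is in its +y half, about y = 45
- offcut: bystander: rectangular pine offcut 110 x 45 x 22, lying near the unit; origin underneath
- sander: bystander: cork sanding block 115 x 62 x 30, near the unit; origin underneath
- square: bystander: try square, stock 115 x 19 x 26, steel blade 150 long along its +y; origin underneath
- tape: bystander: tape measure, 72 x 36 x 66 high; origin underneath
- long_driver: long screwdriver already in the till, length 230, wooden handle 26 across; its x axis points from handle to blade tip, along the till's +x; origin underneath
- chisel: wood chisel already in the till, length 220, handle 26 across; its x axis points from handle to blade, along the till's +x; origin underneath

How it is judged:
On the way, in this order (a step that is already met when the one before it is completed fails the run):
1. the screwdriver lies flat and released in the till, in line with the other tools, blade the same way (x of screwdriver in the frame of till between -0.06 and 0.06 m and y of screwdriver in the frame of till between -0.1 and 0.1 m and z of screwdriver in the frame of till between 0.004 and 0.013 m and angle between screwdriver's own x axis and vertical between 1.45 and 1.69 rad and angle between the x axis of screwdriver and the x axis of till, either way round below 0.2 rad and x of screwdriver_tip in the frame of till above 0 m and x of handle_end in the frame of till below 0 m and contact force between the fingers and screwdriver below 0.05 N and linear speed of screwdriver below 0.03 m/s), for 0.2 s.
2. the wedge, held in the gripper, has lifted the drawer front 2 to 7 mm (value of joint front between 0.002 and 0.007 m and contact force between wedge and front above 0.5 N and contact force between the fingers and wedge above 2 N), for 0.2 s.
At the end, for the whole second after the job is handed in: Front up 2 to 7 mm, carried by the wedge (over 0.5 N), untouched by the robot; wedge flat on the bench, square to the front within 0.2 rad, at rest, still gripped (over 2 N); screwdriver released, flat on the till's floor, within 0.2 rad of the till's length, blade the same way as the others (all of step 1 and all of step 2 and angle between wedge's own z axis and vertical below 0.07 rad and height (world z) of wedge below 0.004 m and angle between the x axis of wedge and the x axis of unit, either way round below 0.2 rad and contact force between each of the arm, the fingers and front below 0.1 N and linear speed of wedge below 0.01 m/s and velocity of joint front between -0.005 and 0.005 m/s); the arm keeps its last pose, push and grip.
It fails at once if the drawer front is lifted more than 7 mm (value of joint front above 0.007 m).
It fails at once if the screwdriver is dropped (let go and moving faster than 0.7 m/s) (contact force between the fingers and screwdriver below 0.05 N and linear speed of screwdriver above 0.7 m/s).
It fails at once if another thing on the bench or in the till is moved more than 30 mm (distance of any of offcut, sander, square, tape, long_driver, chisel from where it was at the start of the episode above 0.03 m).
It also fails if it takes over 59 s, if anything falls off the work surface, if the arm or the gripper's body presses on something with over 40 N, if the wrist force passes 120 N, or if a joint passes its speed limit or range.

## Working session

There is one attempt and no reset: what is moved stays moved. The work goes in short steps, Python scripts to look and compute and a shell command to move; the robot and the scene stay as the last step left them, time stands still between calls to the robot, and variables do not carry over. Pictures are saved under pics/ and viewed, at most 10 in all, crops included, and the job is handed in when it is done.

```bash
mkdir -p pics
cat > h.py <<'E'
import numpy as np, cv2, json
from station import ctrl
def snap(name, fn):
    c=ctrl.camera(name); cv2.imwrite('pics/'+fn+'.png',c['color'][:,:,::-1])
    np.savez('pics/'+fn+'.npz',K=c['intrinsics'],T=c['camera_from_world'],color=c['color'])
def w(fn,u,v,z):
    d=np.load('pics/'+fn+'.npz');K=d['K'];T=d['T'];R=T[:3,:3];t=T[:3,3]
    o=-R.T@t; r=R.T@np.linalg.inv(K)@np.array([u,v,1.]); return o+r*(z-o[2])/r[2]
def p(fn,X):
    d=np.load('pics/'+fn+'.npz');q=d['K']@(d['T']@np.append(X,1))[:3];return q[:2]/q[2]
E
python3 - <<'E'
from h import *
snap('top','top1'); snap('scene','sc1')
o=ctrl.get_obs(); print({k:np.round(v,3) for k,v in o.items()})
E
```

```text
{'time_s': np.float64(0.1), 'qpos': array([ 1.065,  0.3  ,  1.521, -0.   ,  1.321, -0.067]), 'joint_vel': array([ 0.001, -0.004, -0.   , -0.   , -0.   ,  0.   ]), 'tau': array([ 2.0000e-03, -5.3264e+01, -3.5328e+01,  7.1000e-02,  2.3000e-02,
       -0.0000e+00]), 'ee_pos': array([0.234, 0.498, 0.205]), 'eef_rot': array([-3.141, -0.   ,  2.703]), 'force': array([-0.646,  0.26 , -0.002]), 'moment': array([ 0.015, -0.05 ,  0.022]), 'grip_force': np.float64(0.0), 'grip_width': np.float64(0.094)}
```

View pics/top1.png

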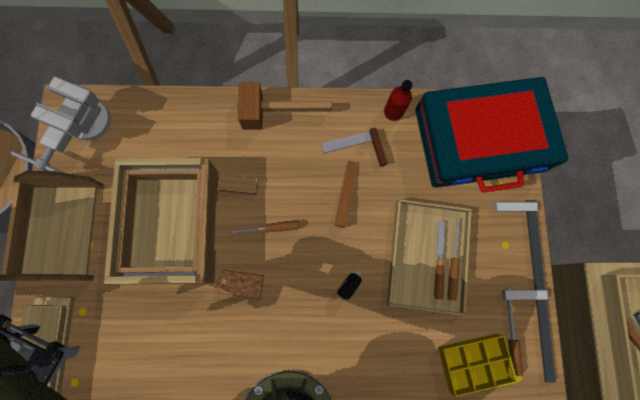

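View pics/sc1.png

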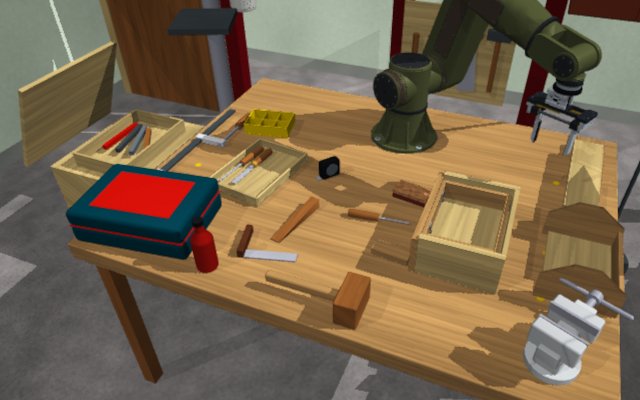

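The top view shows the unit at (160,222), front at column ~207, the screwdriver from butt (305,225) to tip (233,232), the wedge from (352,163) to (343,226), and the till at (432,257). I'll enlarge it to see which end of the wedge is thin.

Run:
```python
from h import *
im=cv2.imread('pics/top1.png')[130:320,200:480]
cv2.imwrite('pics/c1.png',cv2.resize(im,None,fx=2.8,fy=2.8,interpolation=cv2.INTER_CUBIC))
for n,u,v,z in [('butt',305,225,.013),('tip',233,232,.013),('wA',352,163,.01),('wB',343,226,.02),('frTop',210,160,.122),('frBot',209,283,.122),('tUL',397,200,.035),('tUR',472,208,.035),('tLL',390,305,.035),('tLR',466,313,.035)]: print(n,np.round(w('top1',u,v,z),3))
```

```text
butt [ 0.513 -0.043  0.013]
tip [0.493 0.16  0.013]
wA [ 0.699 -0.181  0.01 ]
wB [ 0.509 -0.15   0.02 ]
frTop [0.669 0.207 0.122]
frBot [0.352 0.194 0.122]
tUL [ 0.582 -0.304  0.035]
tUR [ 0.559 -0.518  0.035]
tLL [ 0.292 -0.272  0.035]
tLR [ 0.27  -0.478  0.035]
```

View pics/c1.png

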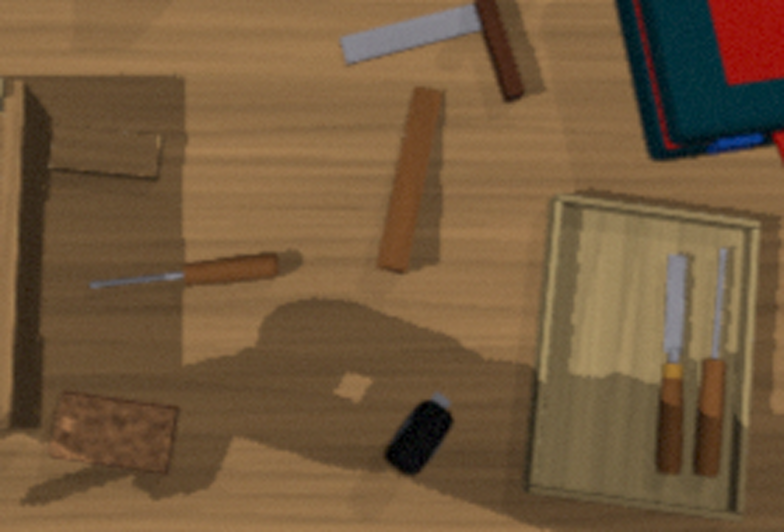

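```bash
python3 -m pendant '[[[1.5,-2.65,0],-0.0575],[[1.5,-2.65,0],-0.0575],[[1.5,-2.65,0],-0.0575],[[1.5,-2.65,0],-0.0575],[[1.5,-2.65,0],-0.0575],[[1.5,-2.65,0],-0.0575],[[1.5,-2.65,0],-0.0575],[[1.5,-2.65,0],-0.0575],[[1.5,-2.65,0],-0.0575],[[1.5,-2.65,0],-0.0575],[[1.5,-2.65,0],-0.0575],[[1.5,-2.65,0],-0.0575],[[1.5,-2.65,0],-0.0575],[[1.5,-2.65,0],-0.0575],[[1.5,-2.65,0],-0.0575],[[1.5,-2.65,0],-0.0575],[[1.5,-2.65,0],-0.0575],[[1.5,-2.65,0],-0.0575],[[0,0,0],0]]'
python3 - <<'E'
from h import *
snap('wrist','w1')
E
```

```text
time_s: 1.68
ee_pos: [0.5051, 0.0173, 0.2049]
eef_rot: [-3.141, 0.001, 1.661]
force: [-0.2, 0.2, 0.0]
grip_width: 0.094
grip_force: 0.0
```

View pics/w1.png

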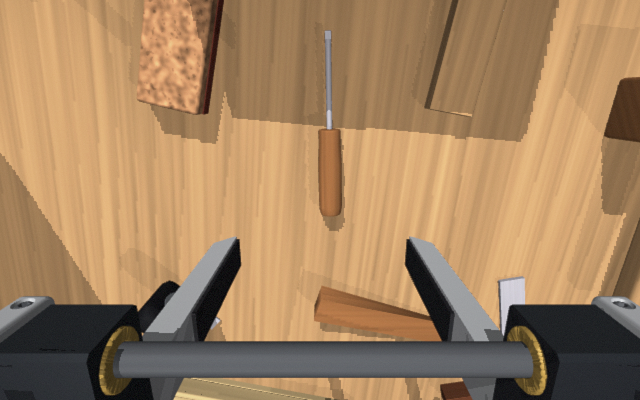

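The wrist view shows the screwdriver's tip at (328,31), handle joint at (329,129) and butt at (331,215). The wedge's thick end is at (317,300), on the robot side.

Run:
```python
from h import *
t=w('w1',328,31,.013);j=w('w1',329.5,129,.013);b=w('w1',331,215,.010)
print(t,j,b,np.linalg.norm(t-b)); d=(t-b)[:2];d/=np.linalg.norm(d);print('yaw',np.arctan2(d[1],d[0]),'grip',j[:2]-d*.038)
print('wedge thick', w('w1',320,288,.0326),w('w1',316,317,.0326))
```

```text
[0.49715274 0.1628605  0.013     ] [0.50765739 0.06894739 0.013     ] [ 0.51875814 -0.0279207   0.01      ] 0.1920241206100834
yaw 1.6835629079738959 grip [0.51193344 0.03118875]
wedge thick [ 0.51346628 -0.11008342  0.0326    ] [ 0.51215296 -0.14932623  0.0326    ]
```

```bash
python3 -m pendant '[[[0.35,0.7,-3],0.01],[[0.35,0.7,-3],0.01],[[0,0,-3],0],[[0,0,-3],0],[[0,0,-3],0],[[0,0,-2.5],0],[[0,0,-1.5],0],[[0,0,-0.7],0],[[0,0,-0.45],0],[[0,0,0],0]]' && python3 -m pendant '[[[0,0,0],0],[[0,0,0],0],[[0,0,0],0],[[0,0,0],0],[[0,0,0],0],[[0,0,0],0],[[0,0,0],0]]' 0 30
```

```text
time_s: 2.57
ee_pos: [0.5105, 0.0353, 0.0038]
eef_rot: [-3.141, -0.0, 1.689]
force: [-0.6, -0.2, 1.3]
grip_width: 0.0938
grip_force: 0.0
time_s: 3.15
ee_pos: [0.5107, 0.0349, 0.0041]
eef_rot: [3.141, 0.0, 1.688]
force: [-0.4, -0.8, -0.6]
grip_width: 0.0504
grip_force: 0.0
```

```bash
python3 -m pendant '[[[0,0,0],0],[[0,0,0],0],[[0,0,0],0],[[0,0,0],0],[[0,0,0],0],[[0,0,0],0]]' && python3 -m pendant '[[[0,0,0.5],0],[[0,0,1],0],[[0,0,2],0],[[0,0,2],0],[[0,0,2],0],[[0,0,2],0],[[0,0,1],0],[[0,0,0],0]]'
```

```text
time_s: 3.65
ee_pos: [0.5107, 0.0349, 0.0039]
eef_rot: [3.142, 0.0, 1.688]
force: [-0.4, -1.1, -0.1]
grip_width: 0.0239
grip_force: 30.0
time_s: 4.32
ee_pos: [0.5117, 0.0349, 0.1115]
eef_rot: [3.137, 0.0, 1.688]
force: [0.5, -0.2, -0.5]
grip_width: 0.0245
grip_force: 30.0
```

```bash
python3 -m pendant '[[[-0.64,-2.1,0.3],-0.1],[[-0.64,-2.1,0.3],-0.1],[[-0.64,-2.1,0.3],-0.1],[[-0.64,-2.1,0.3],-0.1],[[-0.64,-2.1,0.3],-0.1],[[-0.64,-2.1,0.3],-0.1],[[-0.64,-2.1,0.3],-0.1],[[-0.64,-2.1,0.3],-0.1],[[-0.64,-2.1,0.3],-0.1],[[-0.64,-2.1,0.3],-0.1],[[-0.64,-2.1,0.3],-0.1],[[-0.64,-2.1,0.3],-0.1],[[-0.64,-2.1,0.3],-0.1],[[-0.64,-2.1,0.3],-0.1],[[-0.64,-2.1,0.3],-0.1],[[-0.64,-2.1,0.3],-0.1],[[-0.64,-2.1,0.3],-0.1],[[-0.64,-2.1,0.3],-0.1],[[0,0,0],0],[[0,0,0],0]]'
python3 - <<'E'
from h import *
snap('wrist','w2')
E
```

```text
time_s: 5.98
ee_pos: [0.3949, -0.3434, 0.1619]
eef_rot: [-3.141, 0.001, -0.113]
force: [-0.1, 0.3, -1.1]
grip_width: 0.0239
grip_force: 30.0
```

View pics/w2.png

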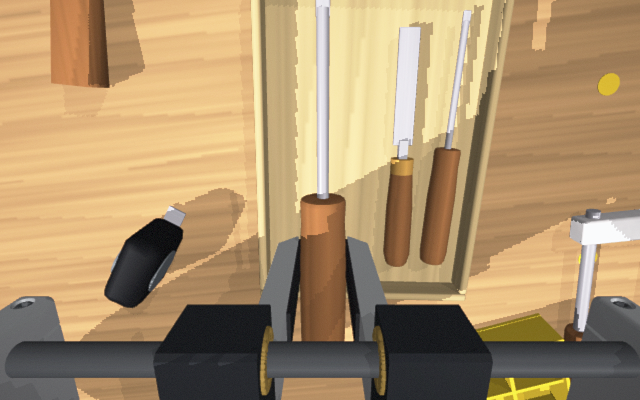

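The screwdriver is held straight, blade the right way, over the till's free half. The till's left rim runs (253,0)-(262,290), its right rim (511,0)-(467,298), and the chisel's butt is at (397,265).

Run:
```python
from h import *
for n,u,v,z in [('Lw',253,20,.035),('Lw2',261,285,.035),('Rw',511,0,.035),('Rlow',467,298,.035),('chb',397,265,.021),('cht',410,28,.012),('drb',433,263,.021),('drt',467,12,.018)]: print(n,np.round(w('w2',u,v,z),3))
T=np.load('pics/w2.npz')
print('tcp px',p('w2',[.395,-.343,.162]))
```

```text
Lw [ 0.544 -0.304  0.035]
Lw2 [ 0.306 -0.271  0.035]
Rw [ 0.535 -0.509  0.035]
Rlow [ 0.268 -0.477  0.035]
chb [ 0.305 -0.411  0.021]
cht [ 0.527 -0.435  0.012]
drb [ 0.303 -0.448  0.021]
drt [ 0.533 -0.482  0.018]
tcp px [321.11047854 251.56366317]
```

```bash
python3 -m pendant '[[[0.25,0,-2.5],-0.008],[[0.25,0,-2.5],-0.008],[[0,0,-2.5],0],[[0,0,-2.5],0],[[0,0,-2],0],[[0,0,-1],0],[[0,0,-0.7],0],[[0,0,-0.5],0],[[0,0,-0.4],0],[[0,0,-0.2],0],[[0,0,0],0],[[0,0,0],0]]'
```

```text
time_s: 7.03
ee_pos: [0.4007, -0.3433, 0.0155]
eef_rot: [3.141, -0.001, -0.128]
force: [-0.2, 0.3, -1.0]
grip_width: 0.0244
grip_force: 30.0
```

```bash
python3 -m pendant '[[[0,0,-0.15],0],[[0,0,-0.15],0],[[0,0,0],0],[[0,0,0],0]]' && python3 -m pendant '[[[0,0,0],0],[[0,0,0],0],[[0,0,0],0],[[0,0,0],0],[[0,0,0],0],[[0,0,0],0]]' 0.48
```

```text
time_s: 7.37
ee_pos: [0.4005, -0.3432, 0.012]
eef_rot: [3.142, -0.0, -0.128]
force: [-0.4, 0.0, -1.4]
grip_width: 0.0239
grip_force: 30.0
time_s: 7.87
ee_pos: [0.4005, -0.3431, 0.012]
eef_rot: [3.142, -0.0, -0.128]
force: [0.3, -1.3, 0.7]
grip_width: 0.045
grip_force: 0.0
```

```bash
python3 -m pendant '[[[0,0,1.5],0],[[0,0,3],0],[[0,0,3],0],[[0,0,3],0],[[0,0,3],0],[[0.8,2.4,0.8],0],[[0.8,2.4,0.8],0],[[0.8,2.4,0.8],0],[[0.8,2.4,0.8],0],[[0.8,2.4,0.8],0],[[0.8,2.4,0.8],0],[[0.8,2.4,0.8],0],[[0.8,2.4,0.8],0],[[0,0,0],0],[[0,0,0],0]]' 0.48
python3 - <<'E'
from h import *
snap('wrist','w3');snap('top','top2')
im=cv2.imread('pics/top2.png')[180:330,380:480]
a=cv2.resize(im,None,fx=2.66,fy=2.66)[:400]
cv2.imwrite('pics/c3.png',np.hstack([cv2.imread('pics/w3.png')[:, 40:560],a]))
E
```

```text
time_s: 9.12
ee_pos: [0.4648, -0.1504, 0.2113]
eef_rot: [3.141, -0.001, -0.126]
force: [-0.5, -0.2, -1.0]
grip_width: 0.0452
grip_force: 0.0Traceback (most recent call last):
  File "<stdin>", line 5, in <module>
    return _nx.concatenate(arrs, 1, dtype=dtype, casting=casting)
           ~~~~~~~~~~~~~~~^^^^^^^^^^^^^^^^^^^^^^^^^^^^^^^^^^^^^^^
ValueError: all the input array dimensions except for the concatenation axis must match exactly, but along dimension 0, the array at index 0 has size 400 and the array at index 1 has size 399
```

Run:
```python
from h import *
im=cv2.imread('pics/top2.png')[180:330,380:480]
a=cv2.resize(im,(267,400))
cv2.imwrite('pics/c3.png',np.hstack([cv2.imread('pics/w3.png')[:, 40:560],a]))
```

```text
(no output)
```

View pics/c3.png

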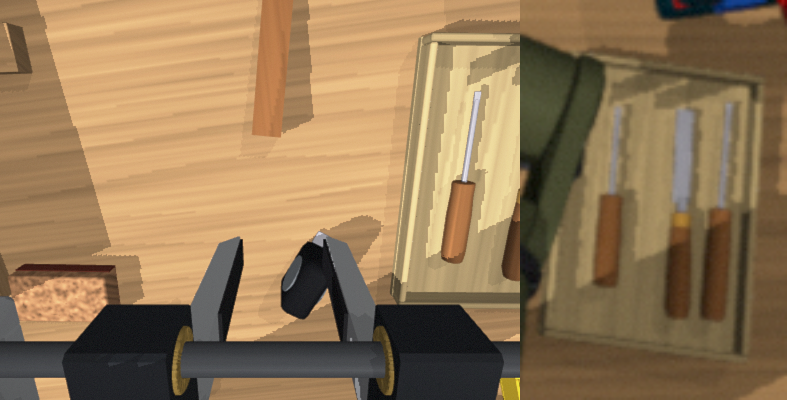

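The screwdriver lies in the till parallel to the other tools, blade the same way. The wedge's thick-end top corners are at wrist pixels (293,134) and (320,137); its sides leave the picture at (303,0) and (333,0).

Run:
```python
from h import *
a=w('w3',293,134,.0326);b=w('w3',320,137,.0326);print(a,b,np.linalg.norm(a-b))
for z in (.0155,.012): print(z,w('w3',303,0,z),w('w3',333,0,z))
print('tape top',w('w3',350,290,.066),w('top1',349,286,.066))
# top1 refined front line + cutout
for u,v in [(209,160),(208,283)]: print('front',w('top1',u,v,.122))
for u,v in [(200+428/2.8,130+88/2.8),(200+394/2.8,130+270/2.8)]: print('wedge',w('top1',u,v,.004),w('top1',u,v,.0326))
# thick-end normal direction
d=(b-a)[:2];print('yaw',np.arctan2(d[0],-d[1]))
```

```text
[ 0.51627635 -0.12685566  0.0326    ] [ 0.50976158 -0.15395932  0.0326    ] 0.027875625357251008
0.0155 [ 0.64022278 -0.15409052  0.0155    ] [ 0.63656361 -0.18292395  0.0155    ]
0.012 [ 0.64108169 -0.15402306  0.012     ] [ 0.63738838 -0.18312547  0.012     ]
tape top [ 0.34903065 -0.16571854  0.066     ] [ 0.34291709 -0.15910878  0.066     ]
front [0.66912066 0.20958101 0.122     ]
front [0.35168975 0.19628835 0.122     ]
wedge [ 0.70571814 -0.18448954  0.004     ] [ 0.69645039 -0.18088978  0.0326    ]
wedge [ 0.51064647 -0.14530567  0.004     ] [ 0.50638121 -0.14271076  0.0326    ]
yaw -0.2358900859396343
```

```bash
python3 -m pendant '[[[1.75,0.14,-1.5],-0.022],[[1.75,0.14,-2],-0.023],[[1.75,0.14,-2],-0.022],[[1.7,0.13,-2.5],-0.023],[[0,0,-3],0],[[0,0,-3],0],[[0,0,-3],0],[[0,0,-2],0],[[0,0,-1],0],[[0,0,-0.7],0],[[0,0,0],0],[[0,0,0],0]]' 0.6 && python3 -m pendant '[[[0,0,0],0],[[0,0,0],0],[[0,0,0],0],[[0,0,0],0],[[0,0,0],0],[[0,0,0],0],[[0,0,0],0],[[0,0,0],0]]' 0 40
```

```text
time_s: 10.22
ee_pos: [0.5344, -0.1461, 0.0047]
eef_rot: [3.141, -0.001, -0.219]
force: [1.3, 0.0, 1.0]
grip_width: 0.0568
grip_force: 0.0
time_s: 10.88
ee_pos: [0.5342, -0.1456, 0.0044]
eef_rot: [-3.142, -0.001, -0.218]
force: [-1.5, 0.7, 6.5]
grip_width: 0.0301
grip_force: 40.0
```

```bash
python3 -m pendant '[[[0,0,1],0],[[0,0,2],0],[[0,0,2],0],[[0,0,1],0]]' && python3 -m pendant '[[[-0.1,0.85,0],0.1145],[[-0.1,0.85,0],0.1145],[[-0.1,0.85,0],0.1145],[[-0.1,0.85,0],0.1145],[[-0.1,0.85,0],0.1145],[[-0.1,0.85,0],0.1145],[[-0.1,0.85,0],0.1145],[[-0.1,0.85,0],0.1145],[[-0.1,0.85,0],0.1145],[[-0.1,0.85,0],0.1145],[[-0.1,0.85,0],0.1145],[[-0.1,0.85,0],0.1145],[[-0.1,0.85,0],0.1145],[[-0.1,0.85,0],0.1145],[[-0.1,0.85,0],0.1145],[[-0.1,0.85,0],0.1145],[[0,0,0],0],[[0,0,0],0]]'
python3 - <<'E'
from h import *
snap('wrist','w4'); snap('top','top3')
im=cv2.imread('pics/top3.png')[150:300,195:345]
a=cv2.resize(im,(400,400),interpolation=cv2.INTER_CUBIC)
cv2.imwrite('pics/c4.png',np.hstack([cv2.imread('pics/w4.png')[:, 120:520],a]))
E
```

```text
time_s: 11.22
ee_pos: [0.5346, -0.1458, 0.0665]
eef_rot: [3.141, -0.002, -0.218]
force: [1.0, -0.1, -1.3]
grip_width: 0.0299
grip_force: 40.0
time_s: 12.72
ee_pos: [0.5179, -0.0096, 0.064]
eef_rot: [3.142, 0.0, 1.611]
force: [-0.5, -0.2, -1.4]
grip_width: 0.03
grip_force: 40.0
```

View pics/c4.png

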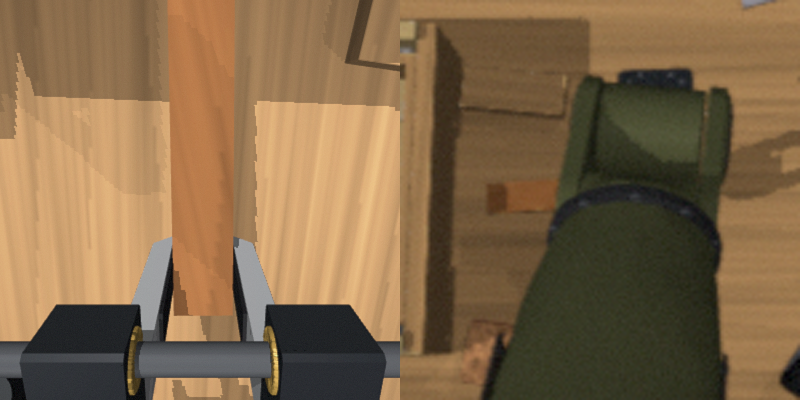

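The wedge is held straight, its tip at top-view pixel (228,224), ahead of the cut-out and clear of the offcut and sander. Lowering it onto the bench.

```bash
python3 -c "
from h import *
print(w('top3',227.6,223.9,.062))"
python3 -m pendant '[[[0,0,-2],0],[[0,0,-2],0],[[0,0,-1],0],[[0,0,-0.5],0],[[0,0,-0.3],0],[[0,0,-0.2],0],[[0,0,0],0],[[0,0,0],0]]'
python3 - <<'E'
from h import *
snap('scene','sc2')
im=cv2.imread('pics/sc2.png')[150:300,330:530]
cv2.imwrite('pics/c5.png',cv2.resize(im,(800,600),interpolation=cv2.INTER_CUBIC))
E
```

```text
[0.50871588 0.16608835 0.062     ]
time_s: 13.48
ee_pos: [0.5185, -0.0097, 0.0047]
eef_rot: [3.14, 0.0, 1.613]
force: [-0.0, -1.1, -0.8]
grip_width: 0.0297
grip_force: 40.0
```

View pics/c5.png

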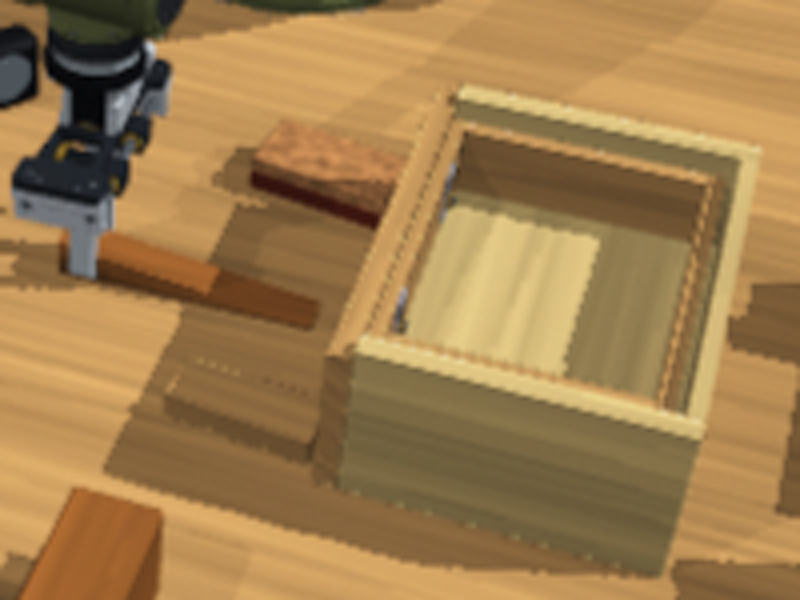

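```bash
python3 -m pendant '[[[-0.04,1,0],0],[[-0.04,1,0],0],[[-0.04,1,0],0],[[-0.04,1,0],0],[[-0.04,1,0],0],[[-0.04,1,0],0],[[-0.04,1,0],0],[[-0.04,1,0],0],[[0,0,0],0],[[0,0,0],0]]'; for i in 1; do python3 -m pendant '[[[-0.02,0.5,0],0],[[0,0,0],0],[[0,0,0],0]]'; python3 -m pendant '[[[-0.02,0.5,0],0],[[0,0,0],0],[[0,0,0],0]]';python3 -m pendant '[[[-0.02,0.5,0],0],[[0,0,0],0],[[0,0,0],0]]';python3 -m pendant '[[[-0.02,0.5,0],0],[[0,0,0],0],[[0,0,0],0]]'; done
```

```text
time_s: 14.37
ee_pos: [0.5149, 0.0722, 0.0044]
eef_rot: [3.141, -0.001, 1.615]
force: [0.7, 3.5, 6.0]
grip_width: 0.03
grip_force: 40.0
time_s: 14.62
ee_pos: [0.5148, 0.0769, 0.0044]
eef_rot: [3.141, -0.001, 1.615]
force: [-1.2, 2.2, 5.3]
grip_width: 0.0293
grip_force: 40.0
time_s: 14.87
ee_pos: [0.5146, 0.0818, 0.0044]
eef_rot: [3.141, -0.001, 1.615]
force: [-0.0, 3.6, 5.3]
grip_width: 0.0299
grip_force: 40.0
time_s: 15.12
ee_pos: [0.5144, 0.0868, 0.0044]
eef_rot: [3.141, -0.001, 1.614]
force: [-0.9, 2.6, 5.6]
grip_width: 0.0298
grip_force: 40.0
time_s: 15.37
ee_pos: [0.5141, 0.0918, 0.0044]
eef_rot: [3.141, -0.001, 1.615]
force: [-0.7, 2.4, 5.7]
grip_width: 0.0296
grip_force: 40.0
```

```bash
python3 -m pendant '[[[-0.01,0.3,0],0],[[0,0,0],0],[[0,0,0],0]]'; python3 -m pendant '[[[-0.01,0.3,0],0],[[0,0,0],0],[[0,0,0],0]]';python3 -m pendant '[[[-0.01,0.3,0],0],[[0,0,0],0],[[0,0,0],0]]';python3 -m pendant '[[[-0.01,0.3,0],0],[[0,0,0],0],[[0,0,0],0]]'
python3 - <<'E'
from h import *
snap('scene','sc3'); snap('wrist','w5')
A,B=[cv2.imread(f'pics/{n}.png')[150:300,390:490] for n in('sc2','sc3')]
f=lambda a:cv2.resize(a,(400,600),interpolation=cv2.INTER_CUBIC)
cv2.imwrite('pics/c6.png',np.hstack([f(A),f(B)]))
# front edge shift in scene (vertical px)
E
```

```text
time_s: 15.62
ee_pos: [0.5141, 0.0946, 0.0044]
eef_rot: [3.141, -0.0, 1.614]
force: [-0.3, 1.0, 5.4]
grip_width: 0.0299
grip_force: 40.0
time_s: 15.87
ee_pos: [0.514, 0.0975, 0.0044]
eef_rot: [3.141, -0.0, 1.614]
force: [0.9, -1.0, 6.6]
grip_width: 0.03
grip_force: 40.0
time_s: 16.12
ee_pos: [0.5139, 0.1001, 0.0044]
eef_rot: [3.141, 0.0, 1.614]
force: [-0.3, -4.2, 5.5]
grip_width: 0.0295
grip_force: 40.0
time_s: 16.37
ee_pos: [0.5138, 0.1029, 0.0044]
eef_rot: [3.141, 0.001, 1.614]
force: [0.8, -5.5, 6.4]
grip_width: 0.0296
grip_force: 40.0
```

View pics/c6.png

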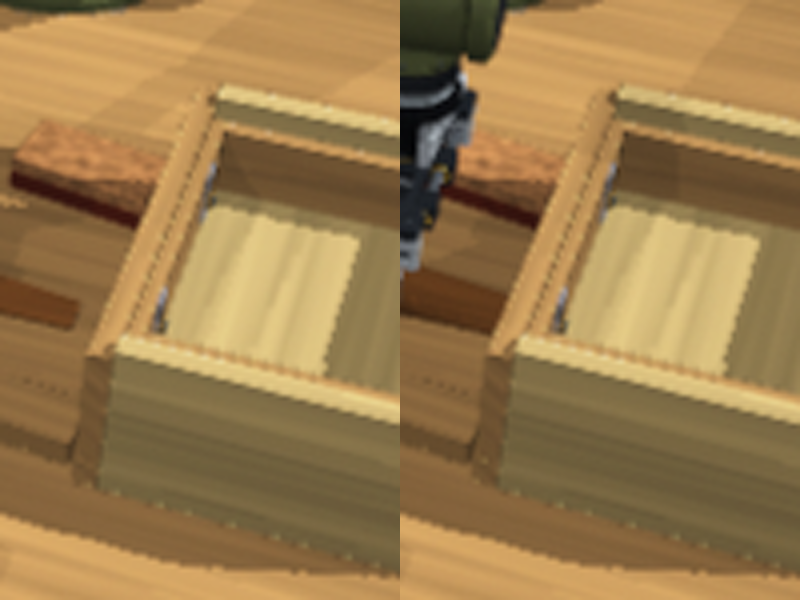

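Contact force rose between TCP y = 0.095 and 0.101, so the lift starts near 0.098, and 4 mm of lift is about y = 0.126.

```bash
python3 -m pendant '[[[-0.01,0.2,0],0],[[-0.01,0.2,0],0],[[-0.01,0.2,0],0],[[-0.01,0.2,0],0],[[-0.01,0.2,0],0],[[-0.01,0.2,0],0],[[0,0,0],0],[[0,0,0],0]]'; python3 -m pendant '[[[-0.01,0.2,0],0],[[-0.01,0.2,0],0],[[-0.01,0.2,0],0],[[-0.01,0.2,0],0],[[-0.01,0.2,0],0],[[-0.01,0.15,0],0],[[0,0,0],0],[[0,0,0],0],[[0,0,0],0]]'
python3 - <<'E'
from h import *
snap('scene','sc4')
g=lambda n:cv2.cvtColor(cv2.imread(f'pics/{n}.png'),cv2.COLOR_BGR2GRAY)
A,B=g('sc2').astype(np.float32),g('sc4').astype(np.float32)
# front top face near the near corner & end grain; px per mm of lift
q=p('sc4',[.66,.215,.122]);print(q,p('sc4',[.66,.215,.126])-q)
for y0,y1,x0,x1,n in[(230,244,408,422,'fronttop'),(238,270,409,417,'end'),(240,260,425,480,'carcass')]:
  print(n,cv2.phaseCorrelate(A[y0:y1,x0:x1],B[y0:y1,x0:x1]))
A,B=[cv2.imread(f'pics/{n}.png')[165:280,400:460] for n in('sc2','sc4')]
f=lambda a:cv2.resize(a,(313,600),interpolation=cv2.INTER_CUBIC)
cv2.imwrite('pics/c7.png',np.hstack([f(A),f(B)]))
E
```

```text
time_s: 17.13
ee_pos: [0.5132, 0.1149, 0.0044]
eef_rot: [3.141, 0.001, 1.614]
force: [0.3, -6.8, 7.3]
grip_width: 0.0301
grip_force: 40.0
time_s: 17.88
ee_pos: [0.5125, 0.1263, 0.0044]
eef_rot: [3.141, 0.001, 1.614]
force: [0.6, -6.8, 6.8]
grip_width: 0.0299
grip_force: 40.0
[413.72438525 234.65866694] [ 0.13942778 -1.12310606]
fronttop ((0.8820769969554529, 0.4665112846848185), 0.950762358241611)
end ((-0.04771315732858117, -1.1005509294631999), 0.8101599756628275)
carcass ((0.038993824662099996, -0.035229817121916085), 1.014093616803487)
```

View pics/c7.png

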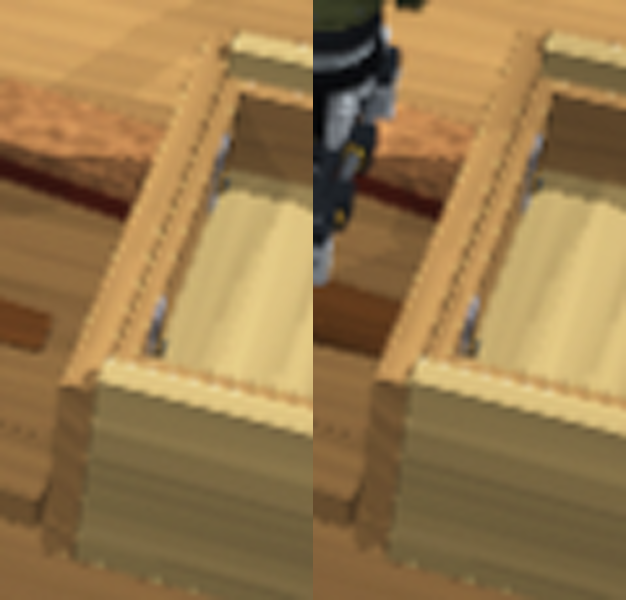

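The front's end grain has risen 1.10 px against the still carcass. At 1.12 px per 4 mm that is about 3.9 mm of lift, which agrees with the push distance. Handing in.

```bash
python3 -m pendant '[[[0,0,0],0],[[0,0,0],0],[[0,0,0],0],[[0,0,0],0]]' && python3 -c "
from station import ctrl
print(ctrl.hand_in())"
```

```text
time_s: 18.27
ee_pos: [0.5125, 0.1263, 0.0044]
eef_rot: [3.141, 0.001, 1.614]
force: [0.2, -6.3, 5.8]
grip_width: 0.0299
grip_force: 40.0
the job is handed in; nothing more can be done
None
```

I handed the job in at about 18 s, but the hand-in returned no verdict: the screwdriver lies released in the till in line with the other tools, and the gripped wedge holds the drawer front up by about 3.9 mm, measured from the camera images.

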